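# Refit the washed food wheel in the automatic feeder

### The arm

A 6-joint arm with a two-finger parallel gripper is mounted at the origin on a cart in front of the work surface, level with it; the furniture and walls round the work are solid. World frame = base frame: x ahead of the robot, y to its left, z up, the work surface at z = 0. Lengths are in m, angles in rad, forces in N, time in s.
With the tool pointing down it reaches from about 0.3 to 0.875 m from the base axis. Payload 6.4 kg.
Tool frame: the origin (TCP) lies midway between the tips of the shut fingers; the grasp point (between the pads) lies 19 mm behind it (robot.tcp_to_grasp is the z of the grasp point in the tool frame, in m); z points along the fingers, y is the line along which they close (so a half turn about z gives the same grasp; the last joint's range is limited). The gripper opens to 88 mm and grips with 3 to 60 N. Pads are 18 mm wide; open, the fingers measure 123 mm over their backs; the gripper's body (75 mm by 187 mm) begins 45 mm behind the grasp point.
Start: joints at [1.11, 0.181, 1.607, -0, 1.354, -0.206], TCP at [0.145, 0.556, 0.239] pointing down, gripper open.
Joint ranges: [-2.99, 2.99], [-0.89, 2.07], [0.3, 2.58], [-1.14, 4.28], [0, 2.63], [-3.12, 3.12]. Speed limits (rad/s): [2.57, 2.57, 3.01, 3.14, 3.14, 3.14].

### API

Orientations are given as a unit quaternion [x, y, z, w].
In Python, from cell import state, imaging, robot gives the robot as it stands. The module is installed in compiled form; this text tells all that it offers.
- The arm moves only by the shell command python3 -m handwheel 'ROWS' [FORCE]. ROWS is a JSON object whose one key "increments" holds one flat list of numbers, 7 for each row, row after row: the shift along the tool's x, y, z in m, then the turn, a rotation vector about the tool's x, y, z in rad, then the opening, from 0 (shut) to 1 (fully open). In form: {"increments": [dx, dy, dz, rx, ry, rz, fingers, dx, dy, dz, rx, ry, rz, fingers, ...]}. A call has exactly 10 rows; each row shifts and turns the commanded pose from where the row before left it, along the tool's axes as they then stand; what a row does not reach is not made up. A row lasts 1/12 s, in which the tool goes at most 41.7 mm and 7.16 degrees, less where a joint would pass 70% of its speed; a pose out of reach is approached as far as the arm can. A call is refused whole if a number of a shift passes 0.0417 or a number of a turn 0.125, either way. A call with a gripper value outside its range is refused whole. The fingers move at their own pace and stop on an object; FORCE is the grip in N (left out, the last holds). Time passes only in rows, so rows that do not move let the fingers close, or fill a call up. It gives the time, the measured TCP pose, the force, the opening and the grip force at its end, in the units of the state.
- state(): the state, without advancing time (a new reading comes with each control period).
- imaging.grab_frame(name): name is "side" or "top"; returns a dict with "color" (420x560x3 uint8, blue, green, red), "intrinsics" (3x3 intrinsics, pixels), "cam_to_world" (4x4, takes a point from camera to world coordinates). Camera axes: x right, y down, z forward; pixel columns grow to the right and rows downward; lengths in m; the calibration is good to about 2 mm. A picture is of the moment at which its call begins. There is no depth.
- robot.close_job(): hands the job in; it is judged then, once.
Trained networks look in a picture, given as the dict that the camera call returned (one of the last four; its "shot" number tells which), for a name from the list of things; names that differ only in an ending like _2 or _b are one class to them, and where a whole thing is asked for, a point or a joint stands for the part that bears it (a point fixed in the world has none). Each returns a list of dicts, best first, with "p" (0 to 1); they miss things now and then, are a little off and sometimes report something else, mostly with a low value. They report only what shows in the picture. A call takes as long as a camera call.
- imaging.spot_in(thing, picture): "box" ([left, top, right, bottom] in pixels, round what is visible of it).
The state is a dict: "time_s": time; "q": joint angles; "joint_velocities": joint speeds; "joint_efforts": joint torques, N m; "ee_pos": TCP position; "eef_rot": TCP orientation; "ft_force": force on the tool from outside, world axes, zero at the start; "ft_torque": the same for the moment, N m; "grip_width": finger opening in m; "grip_force": force on a finger pad.
Only numpy, scipy, OpenCV 4.12 (cv2) and the standard library are available. Lean on these libraries where they do the work, as an engineer would, in place of code of your own. Each camera call takes 0.05 s, during which the arm holds its last target. There are 200 camera calls.

### The job

Put the washed teal food wheel back into the automatic meal feeder on the right-hand table: over the centre spindle, its four holes on the drive hub's four studs, fully home. The hub may have stopped at any angle, so turn the wheel on the stud tips under light pressure until it drops on; never force it (no more than 60 N). Then swing the red latch on the feeder's rim all the way in over the wheel so that no animal can lift it out, and leave the lid and the other things where they are.

Things in the scene. Friction and masses are not known exactly. Their poses are not given: they have to be found in the camera images.
- food_wheel: Loose teal four-compartment food wheel, 156 mm diameter, 0.15 to 0.31 kg, lying the right way up on the left-hand bench. Origin: centre of its underside, z up. Wall 30 mm high; dividers 31 mm high along its x and y. Floor 7 mm thick with four through holes, 11 mm diameter, at x = +-24, y = +-24 mm (34 mm out, 90 degrees apart). Blind centre bore from below, 14 mm diameter, 37 mm deep.
- wheel_fin (a point): Grip point on the wheel's upright central fin, 60 mm above the wheel's underside. The fin is 50 mm long along the wheel's x, 16 mm thick along its y, and reaches from 40 to 71 mm above the underside; under it is a round boss of 27 mm diameter, so keep fingertips above 41 mm.
- feeder: White automatic feeder base: round open pan, 196 mm diameter, 49 mm high, fixed on the right-hand table. Origin: centre of its underside, z up. Its black control panel faces its own -x; the latch post stands at its (-69, +69) mm. In the pan is the dark motor-driven hub with a steel spindle and four steel studs. The seated wheel's origin is 20 mm above this origin, on the same axis.
- hub_top (a point): Centre of the drive hub's flat top, 20 mm above the table. Four steel studs, 8 mm diameter, 14 mm high (tips bevelled 1 mm), on a circle of radius 34 mm, 90 degrees apart. The angle at which the hub stopped is NOT reported (this point's axes are the feeder's): any phase within +-45 degrees. Its gear holds 0.35 N m; a wheel pressed with over about 15 N can drag it round.
- spindle_tip (a point): Tip of the steel spindle on the hub's axis, 32 mm above the hub top, 12 mm diameter, its last 9 mm a cone. The wheel's bore (1 mm clearance all round) slides over it before the wheel meets the studs: with its underside 14 mm above the hub top the wheel rests on the stud tips; at 0 it is fully home.
- rim_latch (a joint): Red latch on the feeder's rim, rad, about a vertical pivot, growing anticlockwise from above. Starts at -0.45 to 0.1, its arm along the rim, clear of the wheel; 1.57 points at the feeder's centre, over the wheel; stops at 1.6. Friction 0.04 N m, stays where left. Arm underside 52 mm above the table, 2 mm above the seated wheel's wall: a wheel that stands higher blocks it.
- latch_knob (a point): Centre of the top of the latch's red upright round knob: 12 mm diameter, 25 mm tall above the latch arm, top 83 mm above the table, 22 mm from the latch's pivot. The point's x axis points from the pivot to the knob.
- latch_pivot (a point): The latch's vertical pivot, at the underside of the latch arm, 52 mm above the table and 97 mm from the feeder's axis.
- feeder_lid: Bystander: the feeder's grey domed lid, 197 mm diameter, 55 mm high, on the left-hand bench. Origin: centre of underside.
- red_shaker: Bystander: red shaker, 50 mm diameter, 105 mm high. Origin: centre of underside.
- white_carton: Bystander: white tablet carton, 42 x 115 x 34 mm. Origin: centre of underside.
- amber_vial: Bystander: amber vial with black cap, 32 mm diameter, 67 mm high. Origin: centre of underside.
- ointment: Bystander: white ointment tube with blue cap, lying, 36 x 136 x 24 mm. Origin: centre of underside.
- powder_jar: Bystander: white jar with blue cap, 67 mm diameter, 91 mm high. Origin: centre of underside.
- tape_roll: Bystander: roll of beige tape, 98 mm diameter, 25 mm high, lying flat. Origin: centre of underside.

How it is judged:
On the way, in this order (a step that is already met when the one before it is completed fails the run):
1. the wheel is fully home on the studs, the latch not yet over it (z of food_wheel in the frame of feeder between 0.016 and 0.0225 m and horizontal distance between food_wheel and feeder below 0.004 m and angle between the z axis of food_wheel and the z axis of feeder, either way round below 0.05 rad and value of joint rim_latch below 0.7 rad), for 0.3 s.
2. the latch is swung in over the rim of the seated wheel (z of food_wheel in the frame of feeder between 0.016 and 0.0225 m and horizontal distance between food_wheel and feeder below 0.004 m and angle between the z axis of food_wheel and the z axis of feeder, either way round below 0.05 rad and value of joint rim_latch above 1.35 rad), for 0.2 s.
At the end, for the whole second after the job is handed in: The wheel rests level in the feeder on all four studs, its underside within 2.5 mm of the hub top and centred within 4 mm; the red latch is turned in over its rim to at least 1.35 of 1.57 rad; everything is released and at rest (all of step 2 and linear speed of food_wheel below 0.02 m/s); the robot touches nothing.
It fails at once if the wheel is forced: more than 60 N between the wheel and the feeder (contact force between food_wheel and feeder above 60 N).
It fails at once if a bystander is moved by more than 30 mm or knocked over (distance of any of feeder_lid, red_shaker, white_carton, amber_vial, ointment, powder_jar, tape_roll from where it was at the start of the episode above 0.03 m or angle between any of feeder_lid, red_shaker, white_carton, amber_vial, ointment, powder_jar, tape_roll's own z axis and vertical above 0.5 rad).
It also fails if it takes over 72 s, if anything falls off the work surface, if the arm or the gripper's body presses on something with over 40 N, if the wrist force passes 120 N, or if a joint passes its speed limit or range.

## Working session

There is one attempt and no reset: what is moved stays moved. The work goes in short steps, Python scripts to look and compute and a shell command to move; the robot and the scene stay as the last step left them, time stands still between calls to the robot, and variables do not carry over. Pictures are saved under pics/ and viewed, at most 12 in all, crops included, and the job is handed in when it is done.

```bash
mkdir -p pics
cat > h.py <<'E'
import numpy as np, cv2
from cell import state, imaging, robot
def proj(f,P):
    T=np.linalg.inv(f["cam_to_world"]);p=T[:3,:3]@np.asarray(P,float)+T[:3,3];q=np.array(f["intrinsics"])@p;return q[:2]/q[2]
def ray(f,u,v,z):
    C=np.array(f["cam_to_world"]);d=C[:3,:3]@np.linalg.solve(np.array(f["intrinsics"]),[u,v,1.]);o=C[:3,3];return o+d*(z-o[2])/d[2]
E
python3 - <<'E'
from h import *
np.set_printoptions(precision=4,suppress=True)
for n in("top","side"):
    f=imaging.grab_frame(n);cv2.imwrite(f"pics/{n}0.png",f["color"]);print(n,np.array(f["cam_to_world"])[:3,3], np.array(f["intrinsics"])[0,0])
    for t in("food_wheel","wheel_fin","feeder","hub_top","spindle_tip","rim_latch","latch_knob","feeder_lid","red_shaker","powder_jar"):
        for r in imaging.spot_in(t,f)[:2]:
            b=np.array(r["box"]);print(t,round(r["p"],2),b.round(1),ray(f,*(b[:2]+b[2:])/2,0.03)[:2])
s=state();print(s["time_s"],s["ee_pos"],s["eef_rot"],robot.tcp_to_grasp)
E
```

```text
top [0.1956 0.0014 1.6091] 463.31274415219934
food_wheel 0.86 [169.1 228.  214.9 275.2] [0.4376 0.318 ]
food_wheel 0.67 [112.3 210.2 139.1 239.2] [0.5425 0.5489]
wheel_fin 0.81 [167.8 225.9 213.9 273.4] [0.4445 0.322 ]
feeder 0.6 [342.6 204.7 398.7 267.2] [ 0.4637 -0.2989]
feeder 0.52 [421.5 188.5 443.  207.7] [ 0.5884 -0.527 ]
hub_top 0.6 [342.6 205.3 396.9 268.8] [ 0.46   -0.2954]
spindle_tip 0.65 [341.  202.3 397.3 266.8] [ 0.4689 -0.2941]
spindle_tip 0.24 [135.9 192.  163.4 211.2] [0.6218 0.4674]
rim_latch 0.52 [345.8 239.7 351.8 249.5] [ 0.4371 -0.2212]
latch_knob 0.55 [340.  238.2 347.1 252.5] [ 0.4353 -0.203 ]
feeder_lid 0.61 [ 94.8 247.2 155.  296.5] [0.3786 0.5461]
red_shaker 0.62 [420.5 187.5 442.2 207. ] [ 0.5917 -0.5242]
powder_jar 0.64 [136.3 193.3 160.  212.3] [0.6177 0.4725]
side [ 0.1152 -1.0635  1.1294] 417.5597977387645
food_wheel 0.79 [209.7 164.3 247.9 191.4] [0.4303 0.3009]
wheel_fin 0.88 [211.7 163.8 247.9 194.1] [0.4322 0.2923]
feeder 0.91 [254.9 256.2 321.8 311.8] [ 0.4639 -0.2988]
hub_top 0.77 [257.8 257.5 324.7 310.4] [ 0.4729 -0.3017]
spindle_tip 0.96 [257.1 255.7 324.9 315.1] [ 0.4699 -0.3069]
latch_knob 0.23 [210.3 162.4 247.  192.1] [0.4308 0.3051]
feeder_lid 0.63 [184.3 135.7 228.2 166.9] [0.3854 0.523 ]
feeder_lid 0.62 [256.6 255.  327.  315.3] [ 0.4728 -0.3068]
red_shaker 0.92 [347.1 311.2 367.8 342.8] [ 0.6001 -0.5147]
red_shaker 0.31 [315.8 231.1 324.  250. ] [ 0.6424 -0.1568]
powder_jar 0.56 [251.2 134.3 266.7 157.8] [0.6269 0.486 ]
1.1 [0.1449 0.5565 0.2387] [0.1271 0.9919 0.     0.    ] -0.0187
```

View pics/top0.png

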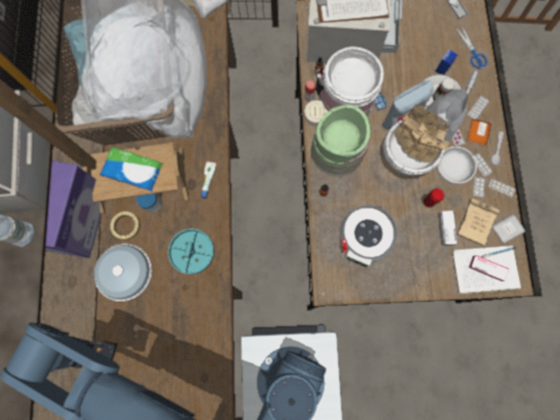

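View pics/side0.png

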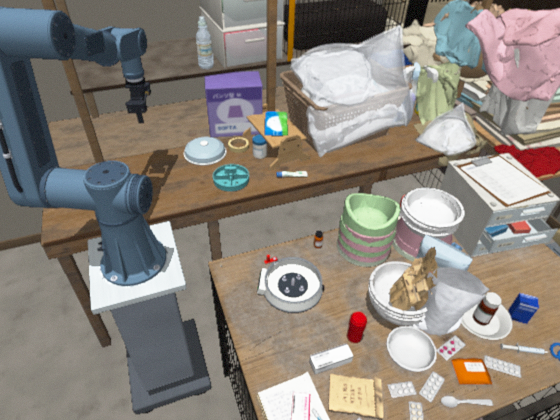

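Run:
```python
from h import *
np.set_printoptions(precision=4,suppress=True)
f=imaging.grab_frame("top");g=imaging.grab_frame("side")
def crop(f,x,y,w,h,k): return cv2.resize(f["color"][y:y+h,x:x+w],None,fx=k,fy=k,interpolation=cv2.INTER_CUBIC)
a=crop(f,162,222,56,56,7)[:290*2][:392];b=crop(f,335,200,70,70,5.6);c=crop(g,205,160,48,35,8);d=crop(g,250,245,80,70,5)
W=np.zeros((600,800,3),np.uint8)
for im,x,y in((a,0,0),(b,400,0)):
    im=cv2.resize(im,(300,300));W[0:300,x:x+300]=im
im=cv2.resize(c,(384,280));W[310:590,0:384]=im
im=cv2.resize(d,(343,290));W[305:595,400:743]=im
cv2.imwrite("pics/crops.png",W)
def seg(f,lo,hi,box,z):
    h=cv2.cvtColor(f["color"],cv2.COLOR_BGR2HSV);m=cv2.inRange(h,lo,hi);M=np.zeros_like(m);x0,y0,x1,y1=box;M[y0:y1,x0:x1]=m[y0:y1,x0:x1]
    n,l,st,ce=cv2.connectedComponentsWithStats(M);i=1+np.argmax(st[1:,4]);hull=cv2.convexHull(np.argwhere(l==i)[:,::-1].astype(np.int32))
    mo=cv2.moments(hull);u,v=mo["m10"]/mo["m00"],mo["m01"]/mo["m00"];return st[i],(u,v),ray(f,u,v,z)[:2]
for F,n,wb,fb,lb in((f,"top",(160,215,222,285),(340,203,400,262),(330,230,358,262)),(g,"side",(200,155,255,200),(262,255,328,312),(255,245,290,270))):
    print(n,"wheel",seg(F,(78,70,40),(100,255,255),wb,.028))
    print(n,"hub",seg(F,(0,0,0),(180,255,95),(fb[0]+9,fb[1]+9,fb[2]-9,fb[3]-9),.02))
    print(n,"pan",seg(F,(0,0,150),(180,60,255),fb,.045))
    for hi,lo in(((8,255,255),(0,130,90)),((180,255,255),(172,130,90))):
        try: print(n,"red",seg(F,lo,hi,lb,.07))
        except Exception as e: print(e)
```

```text
top wheel (array([ 169,  229,   45,   45, 1515], dtype=int32), (190.69492084432719, 251.0380386983289), array([0.44  , 0.3229]))
top hub (array([355, 220,  26,  26, 394], dtype=int32), (367.81443649982975, 232.81716036772215), array([ 0.4769, -0.2919]))
top pan (array([ 344,  208,   50,   54, 1504], dtype=int32), (367.4180457052797, 234.14105594956658), array([ 0.4679, -0.2855]))
top red (array([342, 243,   5,   9,  35], dtype=int32), (344.1515151515151, 246.96969696969694), array([ 0.4237, -0.1994]))
float division by zero
side wheel (array([213, 164,  36,  27, 773], dtype=int32), (230.7349910394265, 177.1778673835125), array([0.4398, 0.3052]))
side hub (array([279, 273,  28,  24, 373], dtype=int32), (292.34851551956814, 284.7732793522267), array([ 0.4783, -0.2991]))
side pan (array([ 262,  255,   59,   57, 1971], dtype=int32), (289.83049825069367, 281.7696947762094), array([ 0.4669, -0.3025]))
side red (array([264, 254,  10,  10,  51], dtype=int32), (268.3161512027491, 259.233676975945), array([ 0.4259, -0.2103]))
float division by zero
```

View pics/crops.png

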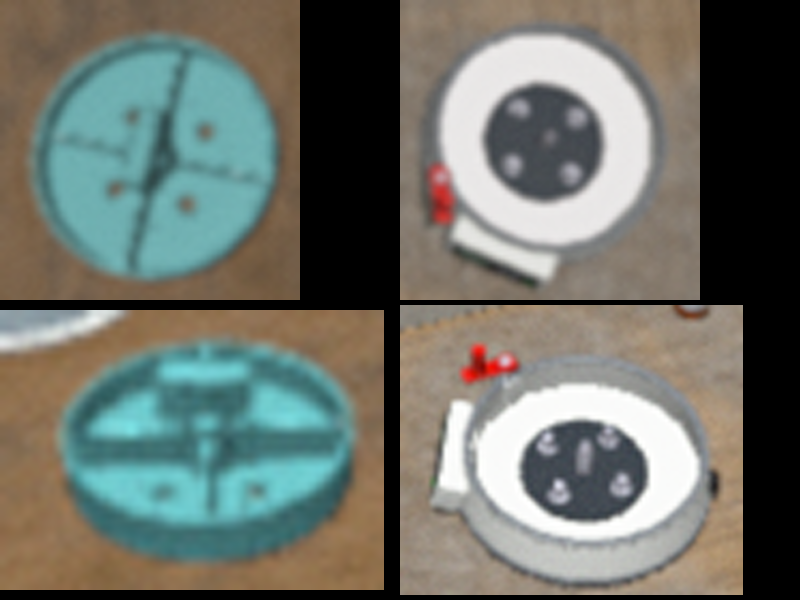

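Run:
```python
from h import *
np.set_printoptions(precision=4,suppress=True)
f=imaging.grab_frame("top");g=imaging.grab_frame("side")
def conv(F,pts,x0,y0,X,Y,kx,ky,z): return np.array([ray(F,(x-X+.5)/kx-.5+x0,(y-Y+.5)/ky-.5+y0,z)[:2] for x,y in pts])
def rep(n,P):
    c=P.mean(0);d=P-c;a=np.degrees(np.arctan2(d[:,1],d[:,0]));ph=np.degrees(np.angle(np.mean(np.exp(4j*np.radians(a)))))/4
    print(n,c,np.hypot(*d.T),a,"phase mod90",ph)
rep("wheel top",conv(f,[(133,117),(205,131),(187,204),(117,188)],162,222,0,0,300/56,300/56,.007))
p=conv(g,[(162,492),(257,490)],205,160,0,310,8,8,.007);print("side holes",p,np.linalg.norm(p[0]-p[1]))
rep("studs top",conv(f,[(518,108),(577,117),(571,174),(512,166)],335,200,400,0,300/70,300/70,.034))
rep("studs side",conv(g,[(546,439),(609,433),(559,487),(622,481)],250,245,400,305,343/80,290/70,.034))
print("spindle top",conv(f,[(549,137)],335,200,400,0,300/70,300/70,.052),"side",conv(g,[(586,443)],250,245,400,305,343/80,290/70,.052))
print("fin line top", conv(f,[(184,55),(133,268)],162,222,0,0,300/56,300/56,.031))
print("knob", conv(f,[(440,175),(440,212)],335,200,400,0,300/70,300/70,.083)," side", conv(g,[(478,350),(508,360)],250,245,400,305,343/80,290/70,.083))
```

```text
wheel top [0.4417 0.3242] [0.0341 0.0339 0.0342 0.033 ] [  31.7909  -58.6813 -149.8264  121.221 ] phase mod90 31.126144481470565
side holes [[0.4126 0.3054]
 [0.4608 0.2906]] 0.05046104080508293
studs top [ 0.4753 -0.2912] [0.034  0.0335 0.0335 0.0337] [  34.0721  -56.3924 -145.6487  124.3775] phase mod90 34.102157799221004
studs side [ 0.4785 -0.2985] [0.0349 0.0334 0.0329 0.0345] [ 124.7698   32.735  -146.6208  -56.0375] phase mod90 33.711571779028006
spindle top [[ 0.4753 -0.2917]] side [[ 0.48   -0.2966]]
fin line top [[0.5057 0.3042]
 [0.3698 0.3367]]
knob [[ 0.4436 -0.1987]
 [ 0.4147 -0.1966]]  side [[ 0.4259 -0.2049]
 [ 0.4441 -0.2224]]
```

```bash
python3 -m handwheel '{"increments":[-0.03,-0.013,0,0,0,0,1,-0.035,-0.015,0,0,0,0,1,-0.035,-0.015,0.01,0,0,0,1,-0.035,-0.015,0.01,0,0,0,1,-0.035,-0.015,0.01,0,0,0,1,-0.035,-0.015,0.01,0,0,0,1,-0.035,-0.015,0.01,0,0,0,1,-0.035,-0.015,0.01,0,0,0,1,-0.035,-0.015,0.01,0,0,0,1,-0.035,-0.015,0,0,0,0,1]}' 10
cat >> h.py <<'E'
from scipy.spatial.transform import Rotation as Ro
def togo(P,yawx):
    """tool-frame shift and z turn to reach world P with tool x at yawx deg, tool down"""
    s=state();R=Ro.from_quat(s["eef_rot"]);d=R.inv().apply(np.asarray(P)-s["ee_pos"])
    c,sn=np.cos(np.radians(yawx)),np.sin(np.radians(yawx));G=Ro.from_matrix(np.array([[c,sn,0],[sn,-c,0],[0,0,-1]]))
    print("t",s["time_s"],"pos",np.round(s["ee_pos"],4),"shift",d.round(4),"turn",(R.inv()*G).as_rotvec().round(4),"F",np.round(s["ft_force"],1),"w",s["grip_width"])
E
python3 -c "
from h import *
togo([.442,.323,.044],166)"
```

```text
time_s: 2.13
ee_pos: [0.4416, 0.3243, 0.1667]
eef_rot: [0.127, 0.992, -0.001, -0.001]
ft_force: [-0.4, 0.6, -0.1]
grip_width: 0.0881
grip_force: 0.0
t 2.1333 pos [0.4416 0.3243 0.1667] shift [-0.001  -0.001   0.1227] turn [-0.0018 -0.0024 -0.0106] F [-0.4  0.6 -0.1] w 0.08812823873454095
```

```bash
python3 -m handwheel '{"increments":[0,-0.001,0.01,0,0,-0.01,1,0,0,0.016,0,0,0,1,0,0,0.018,0,0,0,1,0,0,0.018,0,0,0,1,0,0,0.018,0,0,0,1,0,0,0.018,0,0,0,1,0,0,0.015,0,0,0,1,0,0,0.01,0,0,0,1,0,0,0,0,0,0,1,0,0,0,0,0,0,1]}' 10
python3 -c "
from h import *
togo([.442,.323,.044],166)
f=imaging.grab_frame('top');g=imaging.grab_frame('side')
a=cv2.resize(f['color'][210:290,150:230],(400,400),interpolation=cv2.INTER_CUBIC);b=cv2.resize(g['color'][130:210,190:270],(400,400),interpolation=cv2.INTER_CUBIC)
cv2.imwrite('pics/g1.png',np.hstack([a,b]))"
```

```text
time_s: 2.97
ee_pos: [0.4409, 0.3254, 0.0456]
eef_rot: [0.122, 0.993, -0.0, -0.0]
ft_force: [0.1, 0.0, 1.3]
grip_width: 0.0881
grip_force: 0.0
t 2.9667 pos [0.4409 0.3254 0.0456] shift [-0.0016 -0.0021  0.0016] turn [-0.0005 -0.0006 -0.0002] F [0.1 0.  1.3] w 0.08814245526430065
```

View pics/g1.png

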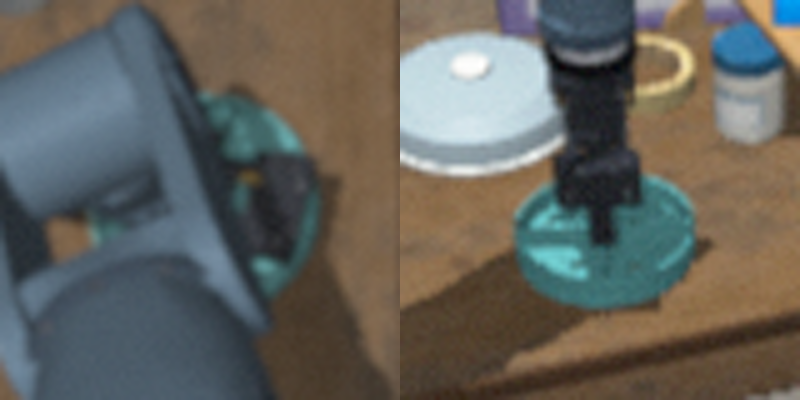

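The side view shows the gripper centred on the wheel (crop about 602,235), with the fingers straddling the fin. I'll close and lift.

```bash
python3 -m handwheel '{"increments":[-0.0015,-0.001,0.001,0,0,0,0,0,0,0,0,0,0,0,0,0,0,0,0,0,0,0,0,0,0,0,0,0,0,0,0,0,0,0,0,0,0,0,0,0,0,0,0,0,0,0,0,0,0,0,0,0,0,0,0,0,0,-0.01,0,0,0,0,0,0,-0.02,0,0,0,0,0,0,-0.03,0,0,0,0]}' 45
python3 -m handwheel '{"increments":[0,0,-0.03,0,0,0,0,0,0,-0.02,0,0,0,0,0,0,-0.01,0,0,0,0,0,0,0,0,0,0,0,0,0,0,0,0,0,0,0,0,0,0,0,0,0,0,0,0,0,0,0,0,0,0,0,0,0,0,0,0,0,0,0,0,0,0,0,0,0,0,0,0,0]}'
python3 -c "
from h import *
togo([.4765,-.294,.165],169)
s=state();print(s['q'],s['grip_width'],s['grip_force'],s['eef_rot'])
f=imaging.grab_frame('top');g=imaging.grab_frame('side')
a=cv2.resize(f['color'][210:290,150:230],(400,400),interpolation=cv2.INTER_CUBIC);b=cv2.resize(g['color'][110:190,190:270],(400,400),interpolation=cv2.INTER_CUBIC)
cv2.imwrite('pics/g2.png',np.hstack([a,b]))"
```

```text
time_s: 3.9
ee_pos: [0.4409, 0.3252, 0.1051]
eef_rot: [0.122, 0.993, -0.0, -0.0]
ft_force: [-0.1, 0.2, -0.1]
grip_width: 0.0233
grip_force: 0.0
t 3.9 pos [0.4409 0.3252 0.1051] shift [-0.1846 -0.5921 -0.0597] turn [-0.0006 -0.0009 -0.0529] F [-0.1  0.2 -0.1] w 0.02330768436347133
[ 4.18713851e-01  2.81659786e-01  1.77961699e+00  3.09065582e-05
  1.08138800e+00 -9.07230761e-01] 0.02330768436347133 0.0 [ 1.22127465e-01  9.92514279e-01 -2.64447118e-04 -4.66497126e-04]invalid input at $.increments: expected a multiple of 7 numbers
```

View pics/g2.png

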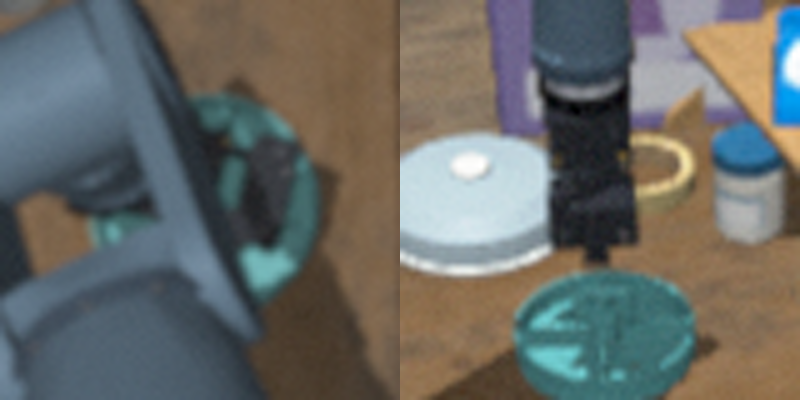

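The lift started before the fingers had shut, at a 23 mm opening against the 16 mm fin. The wheel is still on the bench, so I'll go back down and close for longer.

```bash
python3 -m handwheel '{"increments":[0,-0.001,0,0,0,0,0.45,0,0,0,0,0,0,0.45,0,0,0.01,0,0,0,0.45,0,0,0.015,0,0,0,0.45,0,0,0.015,0,0,0,0.45,0,0,0.012,0,0,0,0.45,0,0,0.008,0,0,0,0.45,0,0,0,0,0,0,0.45,0,0,0,0,0,0,0,0,0,0,0,0,0,0]}' 45
python3 -m handwheel '{"increments":[0,0,0,0,0,0,0,0,0,0,0,0,0,0,0,0,0,0,0,0,0,0,0,0,0,0,0,0,0,0,0,0,0,0,0,0,0,0,0,0,0,0,0,0,0,0,0,0,0,0,0,0,0,0,0,0,0,0,0,0,0,0,0,0,0,0,0,0,0,0]}' 45
```

```text
time_s: 4.83
ee_pos: [0.4414, 0.3245, 0.0462]
eef_rot: [0.122, 0.993, 0.0, 0.0]
ft_force: [-0.9, -0.5, 0.7]
grip_width: 0.0284
grip_force: 0.0
time_s: 5.67
ee_pos: [0.4416, 0.3246, 0.0465]
eef_rot: [0.122, 0.993, 0.0, 0.001]
ft_force: [-1.4, -0.4, 6.0]
grip_width: 0.0157
grip_force: 45.0
```

```bash
python3 -m handwheel '{"increments":[0,0,-0.005,0,0,0,0,0,0,-0.01,0,0,0,0,0,0,-0.015,0,0,0,0,0,0,-0.015,0,0,0,0,0,0,-0.02,0,0,0,0,0,0,-0.02,0,0,0,0,0,0,-0.015,0,0,0,0,0,0,-0.015,0,0,0,0,0,0,-0.005,0,0,0,0,0,0,0,0,0,0,0]}'
python3 -c "
from h import *
togo([.4765,-.294,.165],169)
s=state();print(s['ft_torque'],s['grip_force'])
g=imaging.grab_frame('side')
cv2.imwrite('pics/g3.png',cv2.resize(g['color'][90:210,170:290],(480,480),interpolation=cv2.INTER_CUBIC))"
```

```text
time_s: 6.5
ee_pos: [0.4417, 0.3247, 0.1674]
eef_rot: [0.122, 0.993, 0.001, 0.001]
ft_force: [-0.0, 0.5, -1.4]
grip_width: 0.0153
grip_force: 45.0
t 6.5 pos [0.4417 0.3247 0.1674] shift [-0.1836 -0.5919  0.0018] turn [ 0.0018  0.0024 -0.0527] F [-0.   0.5 -1.4] w 0.015261124462555738
[ 0.0361632  -0.00162541  0.03515225] 44.981721276417375
```

View pics/g3.png

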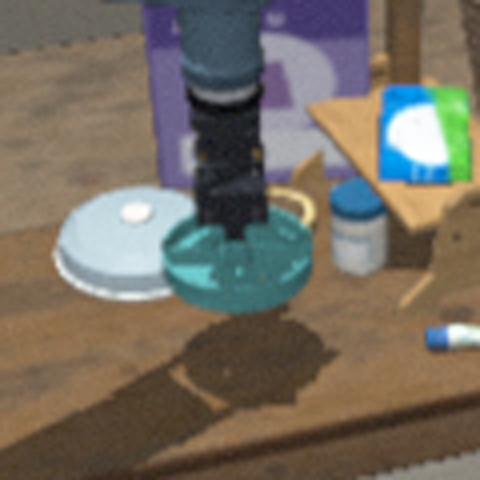

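```bash
python3 -m handwheel '{"increments":[-0.003,-0.01,0,0,0,0,0,-0.006,-0.02,0,0,0,0,0,-0.009,-0.03,0,0,0,0,0,-0.01,-0.033,0,0,0,0,0,-0.01,-0.033,0,0,0,0,0,-0.01,-0.033,0,0,0,0,0,-0.01,-0.033,0,0,0,0,0,-0.01,-0.033,0,0,0,0,0,-0.01,-0.033,0,0,0,0,0,-0.01,-0.033,0,0,0,0,0]}'
python3 -m handwheel '{"increments":[-0.01,-0.033,0,0,0,-0.005,0,-0.01,-0.033,0,0,0,-0.005,0,-0.01,-0.033,0,0,0,-0.005,0,-0.01,-0.033,0,0,0,-0.005,0,-0.01,-0.033,0,0,0,-0.005,0,-0.01,-0.033,0,0,0,-0.005,0,-0.01,-0.033,0,0,0,-0.005,0,-0.01,-0.033,0,0,0,-0.005,0,-0.008,-0.025,0,0,0,-0.005,0,-0.005,-0.012,0,0,0,-0.005,0]}'
python3 -c "
from h import *
togo([.4765,-.294,.165],169)"
```

```text
time_s: 7.38
ee_pos: [0.4543, 0.0187, 0.1645]
eef_rot: [0.122, 0.993, 0.0, -0.001]
ft_force: [1.0, 0.1, -2.3]
grip_width: 0.0157
grip_force: 45.0
time_s: 8.22
ee_pos: [0.4781, -0.2966, 0.1643]
eef_rot: [0.098, 0.995, 0.0, -0.001]
ft_force: [-0.2, -0.1, -1.9]
grip_width: 0.0151
grip_force: 45.0
t 8.2167 pos [ 0.4781 -0.2966  0.1643] shift [ 0.0021  0.0023 -0.0007] turn [ 0.0001 -0.0018 -0.0053] F [-0.2 -0.1 -1.9] w 0.01511081719795153
```

```bash
cat > fit.py <<'E'
from h import *
from scipy.optimize import least_squares
def teal(F):
    h=cv2.cvtColor(F["color"],cv2.COLOR_BGR2HSV);m=cv2.inRange(h,(78,60,40),(100,255,255));n,l,st,_=cv2.connectedComponentsWithStats(m)
    m[:]=0
    return l,st
def model(F,c,z):
    t=np.linspace(0,2*np.pi,120,endpoint=False)
    P=[proj(F,[c[0]+.078*np.cos(a),c[1]+.078*np.sin(a),zz]) for zz in(z,z+.03) for a in t]
    return np.array(P)
def ext(pts,ang): return [ (pts@np.array([np.cos(a),np.sin(a)])).max() for a in ang]
def fit(F,c0,z,angs):
    h=cv2.cvtColor(F["color"],cv2.COLOR_BGR2HSV);m=cv2.inRange(h,(78,60,40),(100,255,255))
    u,v=proj(F,[*c0,z+.015]).astype(int);M=np.zeros_like(m);M[v-40:v+40,u-40:u+40]=m[v-40:v+40,u-40:u+40]
    n,l,st,_=cv2.connectedComponentsWithStats(M);keep=np.isin(l,[i for i in range(1,n) if st[i,4]>15])
    pts=np.argwhere(keep)[:,::-1].astype(float);a=np.radians(angs)
    o=np.array(ext(pts,a))+.4
    r=least_squares(lambda c:np.array(ext(model(F,c,z),a))-o,c0,loss="soft_l1",diff_step=1e-3)
    return r.x,r.fun.round(1)
E
python3 - <<'E'
from fit import *
np.set_printoptions(precision=4,suppress=True)
s=state();c=s["ee_pos"][:2];z=s["ee_pos"][2]-.0463
f=imaging.grab_frame("top");g=imaging.grab_frame("side");print("tcp",s["ee_pos"])
print("side",*fit(g,c,z,[0,20,45,70,90,110,135,160,180]))
print("top",*fit(f,c,z,[-90,-60,-30,0,30,60,90,120,150,180,210,240]))
A=cv2.resize(f["color"][190:290,330:430],(400,400),interpolation=cv2.INTER_CUBIC);B=cv2.resize(g["color"][195:325,230:360],(400,400),interpolation=cv2.INTER_CUBIC);cv2.imwrite("pics/g4.png",np.hstack([A,B]))
E
```

```text
tcp [ 0.4781 -0.2966  0.1643]
side [ 0.4803 -0.3   ] [-0.   0.7  1.2 -0.4 -0.6 -1.   0.8  1.   0.1]
top [ 0.5054 -0.3205] [ 8.4 13.2 18.7 10.4  5.3  1.6  3.5  9.4  8.2  5.6  6.9  7.2]
```

View pics/g4.png

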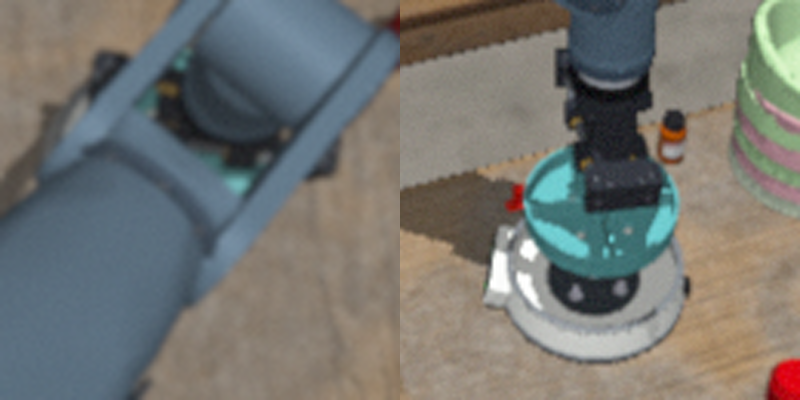

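The side view shows the wheel over the pan and within about 3 mm of the axis. I'll correct that and lower it part way onto the spindle.

```bash
python3 -m handwheel '{"increments":[0.001,0.001,0.005,0,0,-0.005,0,0.001,0.001,0.01,0,0,0,0,0,0,0.012,0,0,0,0,0,0,0.012,0,0,0,0,0,0,0.01,0,0,0,0,0,0,0.006,0,0,0,0,0,0,0.004,0,0,0,0,0,0,0.003,0,0,0,0,0,0,0.002,0,0,0,0,0,0,0.001,0,0,0,0]}'
python3 -c "
from fit import *
togo([.4765,-.294,.08],169)
g=imaging.grab_frame('side');s=state();c=s['ee_pos'][:2];z=s['ee_pos'][2]-.0463
print('side',*fit(g,c,z,[0,20,45,70,90,110,135,160,180]),s['ft_torque'])"
```

```text
time_s: 9.15
ee_pos: [0.4781, -0.2912, 0.1007]
eef_rot: [0.095, 0.996, -0.0, 0.0]
ft_force: [-0.2, -0.2, -0.9]
grip_width: 0.0158
grip_force: 45.0
t 9.15 pos [ 0.4781 -0.2912  0.1007] shift [ 0.0011 -0.003   0.0207] turn [-0.0002  0.0003  0.0022] F [-0.2 -0.2 -0.9] w 0.015767135209466678
side [ 0.48131616 -0.29031571] [ 0.2  0.4  0.2  0.  -0.5 -0.4  0.4  0.7 -0. ] [-0.00497842  0.03984882 -0.02519564]
```

```bash
python3 -m handwheel '{"increments":[0.0005,-0.002,0,0,0,0,0,0.0005,-0.002,0,0,0,0,0,0,0,0,0,0,0,0,0,0,0.002,0,0,0,0,0,0,0.002,0,0,0,0,0,0,0.002,0,0,0,0,0,0,0.002,0,0,0,0,0,0,0.002,0,0,0,0,0,0,0.001,0,0,0,0,0,0,0,0,0,0,0]}'
python3 -c "
from fit import *
togo([.4765,-.294,.08],169)
g=imaging.grab_frame('side');s=state();c=s['ee_pos'][:2];z=s['ee_pos'][2]-.0463
print('side',*fit(g,c,z,[0,20,45,70,90,110,135,160,180]),s['ft_torque'])
cv2.imwrite('pics/g5.png',cv2.resize(g['color'][195:325,230:360],(600,600),interpolation=cv2.INTER_CUBIC))"
```

```text
time_s: 10.03
ee_pos: [0.4761, -0.2946, 0.0893]
eef_rot: [0.095, 0.996, 0.0, -0.0]
ft_force: [0.2, 0.7, -1.8]
grip_width: 0.0158
grip_force: 45.0
t 10.0333 pos [ 0.4761 -0.2946  0.0893] shift [-0.0003  0.0007  0.0093] turn [ 0.0003 -0.0005  0.0022] F [ 0.2  0.7 -1.8] w 0.01578238882613501
side [ 0.48059036 -0.29191503] [-0.1  0.3  0.5 -0.4  0.1 -0.4  0.2  0.3  0.1] [-0.01126282 -0.02115416 -0.02975176]
```

View pics/g5.png

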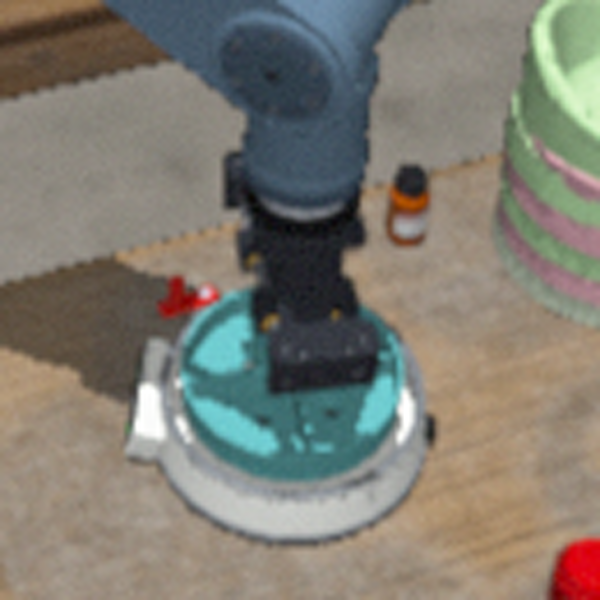

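No vertical force yet, with the underside already 9 mm below the spindle tip: the bore is on the cone. Next I'll go down to the stud tips.

```bash
python3 -m handwheel '{"increments":[0,0,0.0015,0,0,0,0,0,0,0.0015,0,0,0,0,0,0,0.0015,0,0,0,0,0,0,0.0015,0,0,0,0,0,0,0.0015,0,0,0,0,0,0,0.001,0,0,0,0,0,0,0.001,0,0,0,0,0,0,0,0,0,0,0,0,0,0,0,0,0,0,0,0,0,0,0,0,0]}'
python3 -c "
from h import *
togo([.4765,-.294,.08],169);print(state()['ft_torque'])"
```

```text
time_s: 10.92
ee_pos: [0.4763, -0.2948, 0.0801]
eef_rot: [0.095, 0.995, 0.0, 0.0]
ft_force: [3.0, 1.5, -3.0]
grip_width: 0.0156
grip_force: 45.0
t 10.9167 pos [ 0.4763 -0.2948  0.0801] shift [-0.      0.0008  0.0001] turn [0.0001 0.0002 0.0021] F [ 3.   1.5 -3. ] w 0.015559628285651703
[ 0.13389246 -0.5176041  -0.02382656]
```

```bash
python3 -m handwheel '{"increments":[-0.001,0.0005,0,0,0,0,0,0,0,0.001,0,0,0,0,0,0,0.001,0,0,0,0,0,0,0.001,0,0,0,0,0,0,0.001,0,0,0,0,0,0,0,0,0,0,0,0,0,0,0,0,0,0,0,0,0,0,0,0,0,0,0,0,0,0,0,0,0,0,0,0,0,0,0]}'
python3 -c "
from h import *
togo([.4765,-.294,.08],169);print(state()['ft_torque'])"
```

```text
time_s: 11.75
ee_pos: [0.4773, -0.2945, 0.0763]
eef_rot: [0.095, 0.996, -0.0, 0.0]
ft_force: [0.3, 0.4, -1.7]
grip_width: 0.0157
grip_force: 45.0
t 11.75 pos [ 0.4773 -0.2945  0.0763] shift [ 0.0009  0.0004 -0.0037] turn [-0.0001  0.0001  0.0022] F [ 0.3  0.4 -1.7] w 0.015670964337295833
[ 0.04286661 -0.0136366  -0.01578455]
```

```bash
python3 -m handwheel '{"increments":[0,0,0.001,0,0,0,0,0,0,0.001,0,0,0,0,0,0,0.001,0,0,0,0,0,0,0.001,0,0,0,0,0,0,0.001,0,0,0,0,0,0,0.001,0,0,0,0,0,0,0,0,0,0,0,0,0,0,0,0,0,0,0,0,0,0,0,0,0,0,0,0,0,0,0,0]}'
python3 -c "
from h import *
togo([.4765,-.294,.067],169);print(state()['ft_torque'])"
```

```text
time_s: 12.58
ee_pos: [0.4774, -0.2945, 0.0703]
eef_rot: [0.095, 0.996, -0.0, 0.0]
ft_force: [0.2, -0.1, -1.7]
grip_width: 0.0159
grip_force: 45.0
t 12.5833 pos [ 0.4774 -0.2945  0.0703] shift [0.001  0.0003 0.0033] turn [-0.0001  0.0001  0.0022] F [ 0.2 -0.1 -1.7] w 0.015879135409168906
[-8.77767619e-05 -1.84465734e-02 -3.09450101e-02]
```

```bash
python3 -m handwheel '{"increments":[0,0,0.001,0,0,0,0,0,0,0.001,0,0,0,0,0,0,0.001,0,0,0,0,0,0,0.001,0,0,0,0,0,0,0.0005,0,0,0,0,0,0,0,0,0,0,0,0,0,0,0,0,0,0,0,0,0,0,0,0,0,0,0,0,0,0,0,0,0,0,0,0,0,0,0]}'
python3 -c "
from h import *
togo([.4765,-.294,.067],169);print(state()['ft_torque'])"
```

```text
time_s: 13.42
ee_pos: [0.4774, -0.2946, 0.0665]
eef_rot: [0.095, 0.996, -0.0, 0.0]
ft_force: [-3.0, 1.2, 5.2]
grip_width: 0.0158
grip_force: 45.0
t 13.4167 pos [ 0.4774 -0.2946  0.0665] shift [ 0.001   0.0004 -0.0005] turn [-0.0002  0.0001  0.0023] F [-3.   1.2  5.2] w 0.015843687828042283
[ 0.32800697  0.40379026 -0.02138536]
```

Contact at TCP z 0.0665 matches the fully-home height. I'll release and lift.

```bash
python3 -m handwheel '{"increments":[0,0,0.0005,0,0,0,0.5,0,0,0,0,0,0,0.5,0,0,0,0,0,0,0.5,0,0,0,0,0,0,0.5,0,0,0,0,0,0,0.5,0,0,0,0,0,0,0.5,0,0,-0.005,0,0,0,0.5,0,0,-0.015,0,0,0,0.5,0,0,-0.025,0,0,0,0.5,0,0,-0.03,0,0,0,0.5]}'
python3 -m handwheel '{"increments":[0,0,-0.03,0,0,0,0.5,0.03,0,-0.02,0,0,0,0.5,0.03,0,-0.01,0,0,0,0.5,0.035,0,0,0,0,0,0.5,0.035,0,0,0,0,0,0.5,0.035,0,0,0,0,0,0.5,0.035,0,0,0,0,0,0.5,0.035,0,0,0,0,0,0.5,0.03,0,0,0,0,0,0.5,0.02,0,0,0,0,0,0.5]}'
python3 - <<'E'
from fit import *
np.set_printoptions(precision=4,suppress=True)
s=state();print(s["ee_pos"],s["grip_width"])
f=imaging.grab_frame("top");g=imaging.grab_frame("side")
print("side",*fit(g,[.4765,-.2945],.02,[0,45,90,135,180,225,270,315]));print("top",*fit(f,[.4765,-.2945],.02,[0,45,90,135,180,225,270,315]))
A=cv2.resize(f["color"][200:270,330:400],(400,400),interpolation=cv2.INTER_CUBIC);B=cv2.resize(g["color"][245:315,250:320],(400,400),interpolation=cv2.INTER_CUBIC);cv2.imwrite("pics/g6.png",np.hstack([A,B]))
E
```

```text
time_s: 14.25
ee_pos: [0.4762, -0.2935, 0.1396]
eef_rot: [0.095, 0.995, 0.001, -0.002]
ft_force: [0.6, -0.3, -0.7]
grip_width: 0.044
grip_force: 0.0
time_s: 15.08
ee_pos: [0.1957, -0.2398, 0.2002]
eef_rot: [0.095, 0.995, -0.0, -0.0]
ft_force: [0.1, -0.0, 0.2]
grip_width: 0.0439
grip_force: 0.0
[ 0.1957 -0.2398  0.2002] 0.04385001272877197
side [ 0.4815 -0.2907] [ 0.4  0.2  2.1  0.9 -0.   1.1  1.1  1.1]
top [ 0.4786 -0.2947] [0.5 0.8 1.2 0.9 0.5 0.8 2.1 0.7]
```

View pics/g6.png

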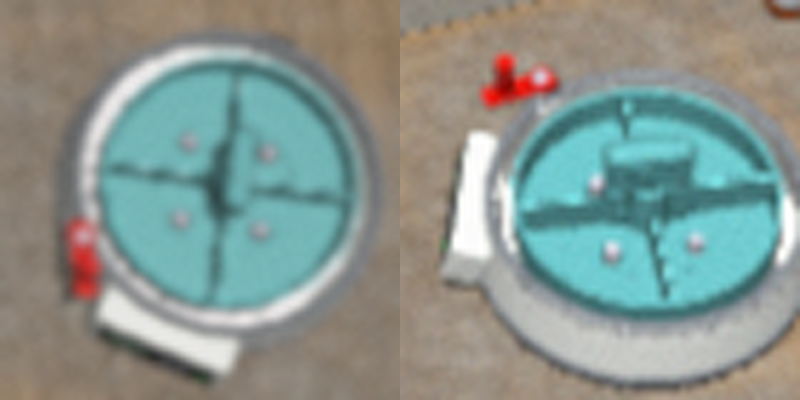

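Run:
```python
from h import *
np.set_printoptions(precision=4,suppress=True)
f=imaging.grab_frame("top");g=imaging.grab_frame("side");k=400/70
for y in(58,62): print("side knob",ray(g,(505.5-400)/k-.5+250,(y+.5)/k-.5+245,.083)[:2])
print("side pivot",ray(g,(542.5-400)/k-.5+250,77.5/k-.5+245,.062)[:2])
print("top pivot",ray(f,82.5/k-.5+330,233.5/k-.5+200,.062)[:2])
c=np.array([.477,-.2945])
for yaw in(-17,-19,-21,-23):
    a=np.radians(135+yaw);pv=c+.0976*np.array([np.cos(a),np.sin(a)]);out=[]
    for q in(-.45,-.3,-.15,0):
        b=np.radians(yaw-45)-np.pi/2+q;kn=pv+.022*np.array([np.cos(b),np.sin(b)]);P=[*kn,.083];B=[*kn,.06]
        u=(proj(g,P)-[250,245]+.5)*k;w=(proj(g,B)-[250,245]+.5)*k;t=(proj(f,P)-[330,200]+.5)*k
        out.append([q,*kn,u[0]+400,u[1],w[0]+400,w[1],*t])
    print(yaw,pv,(proj(f,[*pv,.062])-[330,200]+.5)*k,(proj(g,[*pv,.062])-[250,245]+.5)*k+[400,0]);print(np.array(out))
```

```text
side knob [ 0.4274 -0.202 ]
side knob [ 0.4264 -0.2049]
side pivot [ 0.4493 -0.2058]
top pivot [ 0.4474 -0.2014]
-17 [ 0.4312 -0.2083] [ 96.1974 260.0643] [514.9097  88.4877]
[[ -0.45     0.4092  -0.2092 479.7043  75.3405 479.7366 101.4277 105.0067
  291.8221]
 [ -0.3      0.4096  -0.2125 482.1852  79.2876 482.1901 105.3721 110.5945
  290.9253]
 [ -0.15     0.4104  -0.2156 485.4217  82.9155 485.3907 108.9971 115.9575
  289.206 ]
 [  0.       0.4118  -0.2187 489.3428  86.1393 489.2681 112.218  120.9742
  286.7035]]
-19 [ 0.4342 -0.2068] [ 93.1918 255.092 ] [518.9133  85.2481]
[[ -0.45     0.4122  -0.2069 483.3523  71.1185 483.3442  97.207  100.6288
  286.8412]
 [ -0.3      0.4125  -0.2101 485.6525  75.1163 485.619  101.2022 106.2485
  286.14  ]
 [ -0.15     0.4132  -0.2134 488.7208  78.8163 488.6532 104.8995 111.6728
  284.6106]
 [  0.       0.4144  -0.2164 492.49    82.1324 492.3805 108.2127 116.7789
  282.2879]]
-21 [ 0.4373 -0.2053] [ 90.363  250.0286] [523.052   82.1267]
[[ -0.45     0.4153  -0.2047 487.1777  67.0098 487.1274  93.0993  96.428
  281.7216]
 [ -0.3      0.4155  -0.2079 489.2957  71.0532 489.2219  97.1403 102.0726
  281.2165]
 [ -0.15     0.4161  -0.2112 492.1931  74.8207 492.0872 100.9052 107.5514
  279.8786]
 [  0.       0.4172  -0.2143 495.8071  78.2246 495.661  104.3063 112.7403
  277.7383]]
-23 [ 0.4404 -0.204 ] [ 87.7143 244.8804] [527.3206  79.1264]
[[ -0.45     0.4185  -0.2026 491.1753  63.0183 491.0811  89.1085  92.4095
  276.4698]
 [ -0.3      0.4185  -0.2059 493.1097  67.1024 492.994   93.1904  98.0718
  276.1612]
 [ -0.15     0.419   -0.2091 495.834   70.9326 495.688   97.0181 103.5981
  275.016 ]
 [  0.       0.42    -0.2122 499.2894  74.4198 499.105  100.5027 108.8633
  273.0605]]
```

All four stud tips show through the holes (right crop: 597,183; 612,250; 696,241; and top crop), so the wheel is seated. The latch cap is at (542,77) and the knob at (505,60). Next is the knob.

```bash
python3 -c "
from h import *
togo([.4255,-.201,.13],169)"
```

```text
t 15.2833 pos [ 0.1975 -0.2413  0.2009] shift [-0.216   0.0831  0.071 ] turn [-0.0019  0.0014  0.0003] F [0.1 0.5 0.4] w 0.04393045978124438
```

```bash
python3 -m handwheel '{"increments":[-0.014,0.005,0,0,0,0,0.5,-0.026,0.01,0.005,0,0,0,0.5,-0.03,0.012,0.01,0,0,0,0.5,-0.03,0.012,0.01,0,0,0,0.5,-0.03,0.012,0.01,0,0,0,0.5,-0.03,0.012,0.01,0,0,0,0.5,-0.026,0.01,0.01,0,0,0,0.5,-0.02,0.007,0.01,0,0,0,0.5,-0.01,0.003,0.005,0,0,0,0.5,0,0,0,0,0,0,0.5]}' 8
python3 -c "
from h import *
togo([.4255,-.201,.068],169)
g=imaging.grab_frame('side');cv2.imwrite('pics/g7.png',cv2.resize(g['color'][225:295,235:305],(560,560),interpolation=cv2.INTER_CUBIC))"
```

```text
time_s: 16.12
ee_pos: [0.4274, -0.1983, 0.1285]
eef_rot: [0.093, 0.996, 0.001, -0.001]
ft_force: [-0.7, 0.2, 0.2]
grip_width: 0.0437
grip_force: 0.0
t 16.1167 pos [ 0.4274 -0.1983  0.1285] shift [ 0.0013 -0.0031  0.0605] turn [ 0.0017 -0.0018  0.0058] F [-0.7  0.2  0.2] w 0.043740133097423396
```

View pics/g7.png

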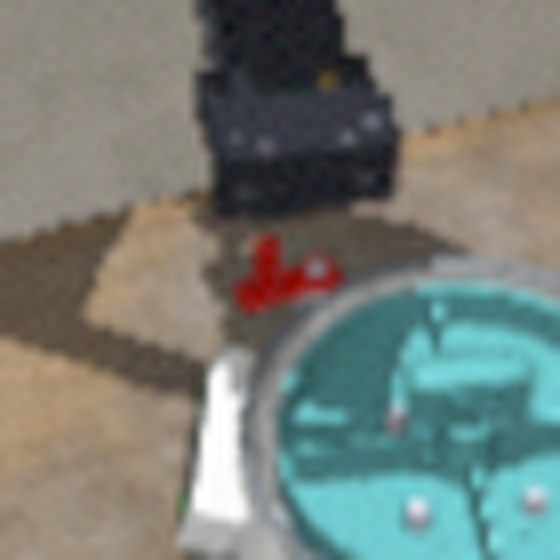

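```bash
python3 -c "
from h import *
g=imaging.grab_frame('side');s=state();R=Ro.from_quat(s['eef_rot'])
for n,p in(('tcp',[0,0,0]),('fing-y tip',[0,-.022,0]),('fing+y tip',[0,.022,0]),('fing-y back',[0,-.039,0]),('body-y edge',[0,-.0935,-.064]),('body+y',[0,.0935,-.064]),('body centre',[0,0,-.064])):
    print(n,((proj(g,R.apply(p)+s['ee_pos'])-[235,225]+.5)*8).round())
print(((proj(g,[.4255,-.201,.083])-[235,225]+.5)*8).round())"
```

```text
tcp [262. 161.]
fing-y tip [270. 202.]
fing+y tip [254. 122.]
fing-y back [277. 234.]
body-y edge [301. 229.]
body+y [ 229. -110.]
body centre [263.  50.]
[262. 241.]
```

The black block is the gripper body hiding the fingers. The knob top at (264,240) matches the prediction of (262,241). I'll lower and grip gently.

```bash
python3 -m handwheel '{"increments":[0.001,-0.002,0,0,0,0,0.5,0,0,0.01,0,0,0,0.5,0,0,0.012,0,0,0,0.5,0,0,0.012,0,0,0,0.5,0,0,0.01,0,0,0,0.5,0,0,0.008,0,0,0,0.5,0,0,0.005,0,0,0,0.5,0,0,0.0025,0,0,0,0.5,0,0,0,0,0,0,0.5,0,0,0,0,0,0,0]}' 8
python3 -m handwheel '{"increments":[0,0,0,0,0,0,0,0,0,0,0,0,0,0,0,0,0,0,0,0,0,0,0,0,0,0,0,0,0,0,0,0,0,0,0,0,0,0,0,0,0,0,0,0,0,0,0,0,0,0,0,0,0,0,0,0,0,0,0,0,0,0,0,0,0,0,0,0,0,0]}' 8
python3 -c "
from h import *
togo([.4255,-.201,.068],169)
c=np.array([.448,-.203]);R=Ro.from_quat(state()['eef_rot'])
for a in range(-180,-69,10):
    p=c+.022*np.array([np.cos(np.radians(a)),np.sin(np.radians(a))])
    if a>-180: print(a,p.round(4),R.inv().apply([*(p-o),0])[:2].round(4))
    o=p"
```

```text
time_s: 17.05
ee_pos: [0.424, -0.2019, 0.0709]
eef_rot: [0.095, 0.995, -0.0, 0.0]
ft_force: [-0.5, -0.6, 0.8]
grip_width: 0.0395
grip_force: 0.0
time_s: 17.88
ee_pos: [0.4239, -0.202, 0.0709]
eef_rot: [0.095, 0.995, -0.0, 0.0]
ft_force: [-3.2, -1.9, 3.4]
grip_width: 0.0115
grip_force: 8.0
t 17.8833 pos [ 0.4239 -0.202   0.0709] shift [-0.0014  0.0013  0.0029] turn [-0.0004  0.0001  0.0022] F [-3.2 -1.9  3.4] w 0.011479378117865783
-170 [ 0.4263 -0.2068] [-0.001  -0.0037]
-160 [ 0.4273 -0.2105] [-0.0017 -0.0035]
-150 [ 0.4289 -0.214 ] [-0.0022 -0.0031]
-140 [ 0.4311 -0.2171] [-0.0028 -0.0027]
-130 [ 0.4339 -0.2199] [-0.0032 -0.0022]
-120 [ 0.437  -0.2221] [-0.0035 -0.0016]
-110 [ 0.4405 -0.2237] [-0.0037 -0.0009]
-100 [ 0.4442 -0.2247] [-0.0038 -0.0003]
-90 [ 0.448 -0.225] [-0.0038  0.0004]
-80 [ 0.4518 -0.2247] [-0.0037  0.001 ]
-70 [ 0.4555 -0.2237] [-0.0035  0.0017]
```

```bash
python3 -m handwheel '{"increments":[0,-0.0037,0,0,0,0,0,-0.0017,-0.0035,0,0,0,0,0,-0.0022,-0.0031,0,0,0,0,0,-0.0028,-0.0027,0,0,0,0,0,-0.0032,-0.0022,0,0,0,0,0,-0.0035,-0.0016,0,0,0,0,0,-0.0037,-0.0009,0,0,0,0,0,-0.0038,-0.0003,0,0,0,0,0,0,0,0,0,0,0,0,0,0,0,0,0,0,0]}' 15
python3 -c "
from h import *
togo([.4555,-.2237,.0705],169);print(state()['ft_torque'])"
```

```text
time_s: 18.72
ee_pos: [0.4406, -0.223, 0.0705]
eef_rot: [0.095, 0.996, 0.0, -0.001]
ft_force: [-4.0, 0.6, 4.6]
grip_width: 0.0114
grip_force: 15.0
t 18.7167 pos [ 0.4406 -0.223   0.0705] shift [-0.0148  0.0022  0.    ] turn [ 0.0007 -0.0012  0.0026] F [-4.   0.6  4.6] w 0.011385800098658383
[0.09994403 0.54730374 0.08335545]
```

```bash
python3 -m handwheel '{"increments":[-0.0038,0.0003,0,0,0,0,0,-0.0037,0.001,0,0,0,0,0,-0.0035,0.0014,0,0,0,0,0,-0.003,0.0016,0,0,0,0,0,-0.003,0.0014,0,0,0,0,0,-0.002,0,0,0,0,0,0,0,0,0,0,0,0,0,0,0,0,0,0,0,0,0,0,0,0,0,0,0,0,0,0,0,0,0,0]}' 15
python3 -c "
from h import *
togo([.4555,-.2237,.0705],169);print(state()['ft_torque'])
g=imaging.grab_frame('side');f=imaging.grab_frame('top');cv2.imwrite('pics/g8.png',cv2.resize(g['color'][225:295,235:305],(500,500),interpolation=cv2.INTER_CUBIC))"
```

```text
time_s: 19.55
ee_pos: [0.4614, -0.2243, 0.071]
eef_rot: [0.095, 0.996, -0.002, 0.001]
ft_force: [-1.7, -10.9, -3.7]
grip_width: 0.0109
grip_force: 15.0
t 19.55 pos [ 0.4614 -0.2243  0.071 ] shift [ 0.0059 -0.0005  0.0005] turn [-0.0047  0.003   0.0025] F [ -1.7 -10.9  -3.7] w 0.010921773248870132
[-1.85602628  0.12879705  0.16047799]
```

Probably at the stop, since there is an 11 N side load. I'll release, retreat and look.

```bash
python3 -m handwheel '{"increments":[0,-0.002,0,0,0,0,0.45,0,0,0,0,0,0,0.45,0,0,0,0,0,0,0.45,0,0,0,0,0,0,0.45,0,0,0,0,0,0,0.45,0,0,-0.01,0,0,0,0.45,0,0,-0.025,0,0,0,0.45,0,0,-0.03,0,0,0,0.45,0,0,-0.03,0,0,0,0.45,0,0,-0.03,0,0,0,0.45]}'
python3 -m handwheel '{"increments":[0.02,0,0,0,0,0,0.45,0.03,0,0,0,0,0,0.45,0.035,0,0,0,0,0,0.45,0.035,0,0,0,0,0,0.45,0.035,0,0,0,0,0,0.45,0.035,0,0,0,0,0,0.45,0.03,0,0,0,0,0,0.45,0.02,0,0,0,0,0,0.45,0.01,0,0,0,0,0,0.45,0,0,0,0,0,0,0.45]}'
python3 - <<'E'
from h import *
f=imaging.grab_frame("top");g=imaging.grab_frame("side");print(state()["ee_pos"],state()["grip_width"])
A=cv2.resize(f["color"][200:270,330:400],(400,400),interpolation=cv2.INTER_CUBIC);B=cv2.resize(g["color"][245:315,250:320],(400,400),interpolation=cv2.INTER_CUBIC);cv2.imwrite("pics/g9.png",np.hstack([A,B]))
E
```

```text
time_s: 20.48
ee_pos: [0.4602, -0.2229, 0.1977]
eef_rot: [0.095, 0.996, 0.0, 0.0]
ft_force: [-0.4, -0.5, 0.1]
grip_width: 0.0396
grip_force: 0.0
time_s: 21.32
ee_pos: [0.2138, -0.176, 0.1962]
eef_rot: [0.096, 0.995, -0.001, 0.0]
ft_force: [0.4, 0.0, 0.5]
grip_width: 0.0395
grip_force: 0.0
[ 0.21515049 -0.17661137  0.19642808] 0.03974310855877008
```

View pics/g9.png

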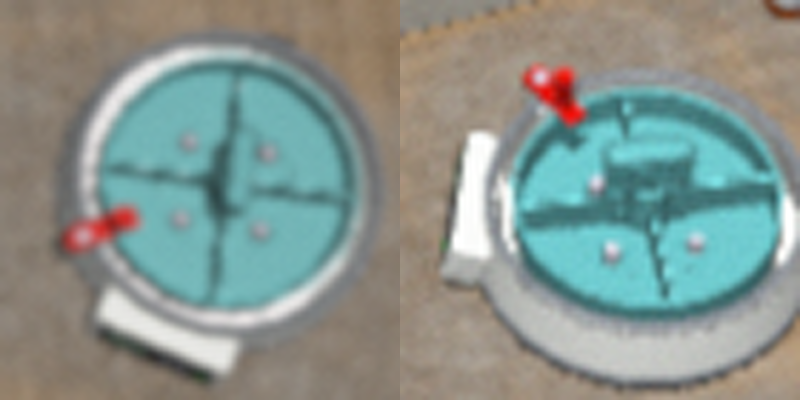

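The red arm (left crop) runs from the pivot (82,238) to its end (135,218), pointing straight at the wheel centre (228,183). The stud tips still show through the holes, so I'm handing in.

```bash
python3 -c "
from cell import robot
print(robot.close_job())"
```

```text
the job is handed in; nothing more can be done
None
```

The wheel is fully home on the four studs, the red latch is swung in over it pointing at the feeder's centre, the arm is clear and the job is handed in; the hand-in gave no verdict, so this rests on the camera views.

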